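# Pack the spare-parts tray

## Robot

A 6-joint arm with a two-finger parallel gripper is mounted at the origin on the work surface. World frame = base frame: x ahead of the robot, y to its left, z up, the work surface at z = 0. Lengths are in mm, angles in rad, forces in N, time in s.
With the tool pointing down it reaches from about 275 to 750 mm from the base axis. Payload 10.2 kg.
Tool frame: the origin (TCP) lies on the front face of the gripper's body, between the roots of the fingers; the fingertips stand 73 mm ahead of it and the grasp point (between the pads) lies 54 mm ahead of it; z points along the fingers, y is the direction in which the jaws open and shut (so a half turn about z gives the same grasp; the last joint's range is limited). The gripper opens to 85 mm and grips with 20 to 120 N. Pads are 22 mm wide; open, the fingers measure 114 mm over their backs; the gripper's body (76 mm by 85 mm) begins 54 mm behind the grasp point. The pads swing forward as they close: fully open they stand 13 mm farther back than shut.
Start: joints at [-1.544, 0.313, 1.498, -0, 1.331, -0.223], TCP at [129.772, -508.715, 303.894] pointing down, gripper open.
Joint ranges: [-2.94, 2.94], [-0.97, 2.17], [0.19, 2.56], [-1.23, 4.37], [0.02, 3.11], [-2.88, 2.88]. Speed limits (rad/s): [2.39, 2.39, 3.01, 3.14, 3.14, 3.14].

## Interface

Orientations are given as a unit quaternion [w, x, y, z].
In Python, from rig import ctrl gives the robot as it stands.
- The arm moves only by the tool move_arm, never from a script. Its argument "series" is a list of rows, each a list of 3 entries, a list of its own where there are three numbers: the shift along the tool's x, y, z in mm, then the turn about the tool's z in degrees, then the opening, from 0 (shut) to 1 (fully open). In form: [[[tx, ty, tz], yaw, grip], ...]. A call has 1 to 10 rows; each row is the pose to reach, as a shift and turn from the pose commanded when the call began, along the tool's axes at that moment; what a row does not reach only later rows make up. A row lasts 1/8 s, in which the tool goes at most 62.5 mm and 10.7 degrees, less where a joint would pass 70% of its speed; a pose out of reach is approached as far as the arm can. A call with a gripper value outside its range is refused whole. The fingers move at their own pace and stop on an object; "force" is the grip in N (left out, the last holds). Time passes only in rows, so rows that repeat a pose let the fingers close. It gives the time, the measured TCP pose, the force and the opening at its end, in the units of the state.
- ctrl.sense(): the state, without advancing time (a new reading comes with each control period).
- ctrl.capture(name): name is "scene" or "top" or "wrist"; returns (picture, depth): 420x560x3 uint8, red, green, blue; 420x560 float32, mm along the optical axis (not along the pixel's ray), 0 where there is no reading.
- ctrl.camera_model(name): a dict with "fov_y" (degrees; the focal length in pixels is half the picture's height over the tangent of half this angle, whatever the lens; pixels are square), "cx", "cy" (the principal point, pixels), "rvec" (rotation vector, rad) and "tvec" (3), from world to camera coordinates, as OpenCV has them. Camera axes: x right, y down, z forward; pixel columns grow to the right and rows downward; lengths in mm; the calibration is good to about 2 mm. A picture is of the moment at which its call begins: read the wrist's pose just before it. camera_model takes no time and is no camera call; for the wrist camera it gives the pose at the moment of the call.
- ctrl.finish_job(): hands the job in, once; it reports no verdict.
The state is a dict: "time_s": time; "joints": joint angles; "dq": joint speeds; "tau": joint torques, N m; "eef_pos": TCP position; "ee_rot": TCP orientation; "force": force on the tool from outside, world axes, zero at the start; "wrist_torque": the same for the moment, N m; "grip_width": opening from 0.0 (shut) to 1.0 (fully open).
Only numpy, scipy, OpenCV 4.12 (cv2) and the standard library are available. Lean on these libraries where they do the work, as an engineer would, in place of code of your own. Each camera call takes 0.05 s, during which the arm holds its last target.

## Task

Pack the spare-parts tray for the training station: set the amber lamp module, the bronze filter cartridge, the square compact cylinder and the single-coil valve each upright and fully down in the foam cut-out shaped for it. The green lamp module and the two-coil valve belong to another station: leave them where they stand.

Things in the scene. Friction and masses are not known exactly. Their poses are not given: they have to be found in the camera images.
- lamp_amber_mid (a point): Amber stack-light module to be packed, standing on the bench: upright ribbed cylinder, 50 mm diameter, 52 mm high, black base and small black contact disc on top. The point is its centre, 26 mm above its underside; z is its axis
- filter_mid (a point): Bronze-brown filter cartridge to be packed, standing on the bench: upright cylinder, 30 mm diameter, 48 mm high, dark hole in the top. The point is its centre, 24 mm above its underside; z is its axis
- cylinder_mid (a point): Compact air cylinder to be packed, standing on the bench: aluminium block 40 x 40 mm, 46 mm high, with a 12 mm steel rod standing 14 mm out of the middle of its top. The point is the block's centre, 23 mm above its underside; z up, x and y square to the side faces
- valve_single_mid (a point): Single-coil valve to be packed, standing on the bench: flat-sided block 66 mm long, 24 mm wide, 42 mm high (46 mm over the details on top); aluminium body with two blue ports on top and one black coil at one end only. The point is the block's centre, 21 mm above its underside; x runs along its length to the coil, z up
- lamp_green_mid (a point): Green stack-light module, not to be packed, standing on the bench: same size and build as the amber one. The point is its centre, 26 mm above its underside
- valve_double_mid (a point): Two-coil valve, not to be packed, standing on the bench: 78 mm long, 24 mm wide, 42 mm high (46 mm over the details), short aluminium body between black coils at both ends. The point is the block's centre, 21 mm above its underside; x along its length
- cut_lamp_floor (a point): The cut-out for the amber lamp module: a large round hole, 60 mm diameter, cut 10 mm deep into a dark foam block 100 x 100 mm, with a pale grey floor. The four blocks lie two by two, in any order, in a grey tray fixed to the bench, about 217 x 217 mm; the tray rim is level with the foam's top, 35 mm above the bench. The point is the centre of the cut-out's floor, 25 mm above the bench; z up, x and y along the block's sides
- cut_filter_floor (a point): The cut-out for the filter cartridge: a small round hole, 40 mm diameter, cut 10 mm deep into a dark foam block 100 x 100 mm, with a pale grey floor. The four blocks lie two by two, in any order, in a grey tray fixed to the bench, about 217 x 217 mm; the tray rim is level with the foam's top, 35 mm above the bench. The point is the centre of the cut-out's floor, 25 mm above the bench; z up, x and y along the block's sides
- cut_cylinder_floor (a point): The cut-out for the compact cylinder: a square hole, 50 x 50 mm with sides along x and y, cut 10 mm deep into a dark foam block 100 x 100 mm, with a pale grey floor. The four blocks lie two by two, in any order, in a grey tray fixed to the bench, about 217 x 217 mm; the tray rim is level with the foam's top, 35 mm above the bench. The point is the centre of the cut-out's floor, 25 mm above the bench; z up, x and y along the block's sides
- cut_valve_floor (a point): The cut-out for the single-coil valve, which may go in either way round: a long hole, 76 mm along x and 34 mm along y, cut 10 mm deep into a dark foam block 100 x 100 mm, with a pale grey floor. The four blocks lie two by two, in any order, in a grey tray fixed to the bench, about 217 x 217 mm; the tray rim is level with the foam's top, 35 mm above the bench. The point is the centre of the cut-out's floor, 25 mm above the bench; z up, x and y along the block's sides
There are look-alikes about, which are no part of the job. Of the things like the part that bears filter_mid, leave any that is pink; of the rest the larger one is meant.

How it is judged (in metres and radians):
At the end, for the whole second after the job is handed in: Each of the four parts stands upright (within 0.12 rad) in its own cut-out, within 10 mm of its centre and down on its floor (within 4 mm), released and at rest; the green lamp module and the two-coil valve are within 30 mm of where they began (horizontal distance between lamp_amber_mid and cut_lamp_floor below 0.01 m and z of lamp_amber_mid in the frame of cut_lamp_floor below 0.03 m and angle between each of lamp_amber_mid, filter_mid, cylinder_mid, valve_single_mid's own z axis and vertical below 0.12 rad and linear speed of each of lamp_amber, filter, cylinder, valve_single below 0.02 m/s and horizontal distance between filter_mid and cut_filter_floor below 0.01 m and z of filter_mid in the frame of cut_filter_floor below 0.028 m and horizontal distance between cylinder_mid and cut_cylinder_floor below 0.01 m and z of cylinder_mid in the frame of cut_cylinder_floor below 0.027 m and horizontal distance between valve_single_mid and cut_valve_floor below 0.01 m and z of valve_single_mid in the frame of cut_valve_floor below 0.025 m and distance of each of lamp_green_mid, valve_double_mid from where it was at the start of the episode below 0.03 m); the robot touches nothing.
It fails at once if the green lamp module is moved more than 30 mm (distance of lamp_green_mid from where it was at the start of the episode above 0.03 m).
It fails at once if the two-coil valve is moved more than 30 mm (distance of valve_double_mid from where it was at the start of the episode above 0.03 m).
It also fails if it takes over 112 s, if anything falls off the work surface, if the arm or the gripper's body presses on something with over 40 N, if the wrist force passes 120 N, or if a joint passes its speed limit or range.

## Working session

There is one attempt and no reset: what is moved stays moved. The work goes in short steps, Python scripts to look and compute and a tool call to move; the robot and the scene stay as the last step left them, time stands still between calls to the robot, and variables do not carry over. Pictures are saved under pics/ and viewed, and the job is handed in when it is done.

Besides the shell and the picture viewer there is one more tool, called in YAML: its name, and indented under it one key for each argument. move_arm: Moves the arm, as the interface text tells. Its arguments: {"type":"object","properties":{"series":{"type":"array","items":{"type":"array"}},"force":{"type":"number"}},"required":["series"]}

```bash
ls; mkdir -p pics; cat > h.py <<'E'
import numpy as np, cv2
from rig import ctrl
def cam(name):
    m=ctrl.camera_model(name); f=210/np.tan(np.radians(m['fov_y'])/2)
    R,_=cv2.Rodrigues(np.array(m['rvec'],float)); t=np.array(m['tvec'],float).ravel()
    return dict(f=f,cx=m['cx'],cy=m['cy'],R=R,t=t,m=m,C=-R.T@t)
def ray(c,u,v):
    d=c['R'].T@np.array([(u-c['cx'])/c['f'],(v-c['cy'])/c['f'],1.]); return c['C'],d
def onplane(c,u,v,z):
    C,d=ray(c,u,v); return C+d*(z-C[2])/d[2]
def cloud(c,D):
    v,u=np.mgrid[0:D.shape[0],0:D.shape[1]]
    P=np.stack([(u-c['cx'])/c['f']*D,(v-c['cy'])/c['f']*D,D],-1)
    return (P-c['t'])@c['R']
def proj(c,P):
    q=c['R']@np.array(P,float)+c['t']; return c['f']*q[:2]/q[2]+[c['cx'],c['cy']]
def save(n,im): cv2.imwrite('pics/'+n+'.png',im[:,:,::-1])
E
python3 - <<'E'
from h import *
s=ctrl.sense(); print({k:np.round(v,3) for k,v in s.items()})
for n in ['scene','top','wrist']:
    c=cam(n); im,D=ctrl.capture(n); save(n+'0',im); np.savez('pics/'+n+'0.npz',im=im,D=D)
    print(n,c['m'],c['C'],D.min(),D.max())
E
```

```text
pics
{'time_s': np.float64(0.0), 'joints': array([-1.544,  0.313,  1.498,  0.   ,  1.331, -0.223]), 'dq': array([ 0.001, -0.001, -0.001, -0.001, -0.001, -0.   ]), 'tau': array([ 1.0000e-03, -4.1227e+01, -2.5974e+01, -0.0000e+00,  4.0000e-03,
        0.0000e+00]), 'eef_pos': array([ 129.783, -508.539,  303.346]), 'ee_rot': array([-0.001,  0.992,  0.125,  0.   ]), 'force': array([-0.093,  0.969,  0.789]), 'wrist_torque': array([-0.01 , -0.012, -0.048]), 'grip_width': np.float64(0.995)}
scene {'fov_y': 44.899024654430846, 'cx': 279.73541209116684, 'cy': 209.973387027649, 'rvec': array([ 1.94119514,  1.03638617, -0.58264779]), 'tvec': array([-319.06712844, -173.78339142, 1468.55025036])} [1290.31885076 -458.15624316  643.28411893] 0.0 3999.8525
top {'fov_y': 54.33038202751713, 'cx': 283.0184211708167, 'cy': 210.60820454736375, 'rvec': array([ 2.18070814, -2.15831703,  0.07522805]), 'tvec': array([ 33.23459343, 541.05540406, 924.50023135])} [459.42714899  22.67922017 967.96617398] 0.0 1033.4548
wrist {'fov_y': 61.987225745246676, 'cx': 280.30298533171344, 'cy': 215.3716149927466, 'rvec': array([-2.26254535,  1.75950504,  0.29387013]), 'tvec': array([-524.32838425,  -42.12397005,  381.89348412])} [ 210.68672631 -487.56011618  374.74465048] 0.0 1043.6957
```

View pics/top0.png

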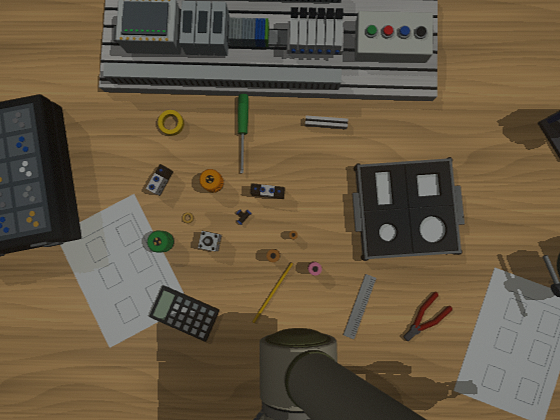

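View pics/scene0.png

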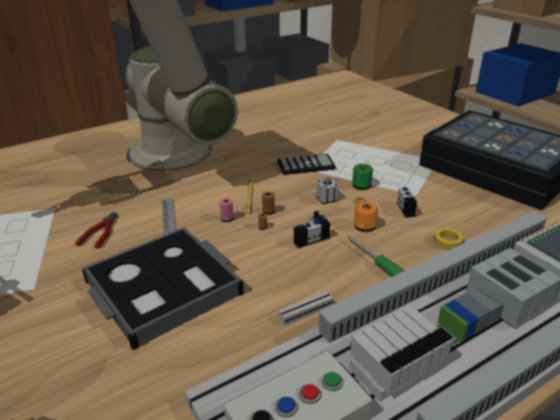

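View pics/wrist0.png

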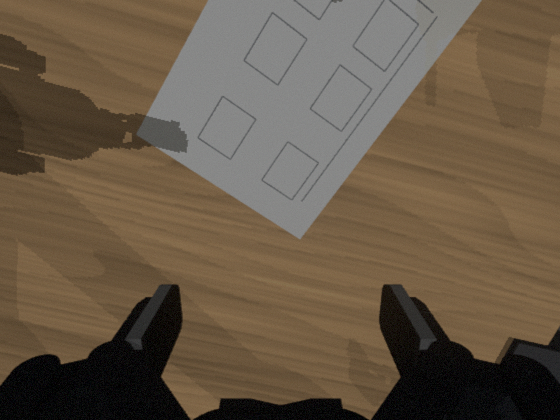

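The top view shows the tray at about (408,208). The single valve is at (158,180) and the two-coil valve at (267,190). Amber is at (210,180), green at (160,241) and the cylinder at (208,241). The larger brown filter is at (272,256), the small one at (293,235) and the pink one at (315,268). Next I measure them.

```bash
python3 - <<'E'
from h import *
big=[]
for n in ['top','scene']:
    d=np.load(f'pics/{n}0.npz'); c=cam(n); P=cloud(c,d['D']); np.save(f'pics/P{n}.npy',P)
    if n=='top':
        z=P[:,:,2]; m=((z>15)&(z<90)&(d['D']>0)).astype(np.uint8)
        k,l,st,ce=cv2.connectedComponentsWithStats(m)
        for i in range(1,k):
            if st[i,4]>40:
                q=P[l==i]; h=np.percentile(q[:,2],90); t=q[q[:,2]>h-6]
                lo,hi=np.percentile(t[:,:2],[1,99],axis=0)
                (cx,cy),wh,a=cv2.minAreaRect(t[:,:2].astype(np.float32))
                print(ce[i].round(0),st[i,4],'h',h.round(1),'c',np.round([cx,cy],1),'wh',np.round(wh,1),'a',round(a,1))
        zb=P[300:330,230:250,2]; print('bench',np.median(P[270:300,200:240,2]))
    # hls
# wrist transform
s=ctrl.sense(); c=cam('wrist'); print(c['C']-s['eef_pos'], (c['R']).round(3))
E
python3 - <<'E'
import cv2
im=cv2.imread('pics/top0.png')
cv2.imwrite('pics/topz.png',cv2.resize(im[140:290,130:340],None,fx=3.8,fy=3.8,interpolation=cv2.INTER_CUBIC)[:600])
cv2.imwrite('pics/topt.png',cv2.resize(im[145:270,340:480],None,fx=4.5,fy=4.5,interpolation=cv2.INTER_CUBIC)[:600])
E
```

```text
[288.  53.] 26050 h 76.9 c [914.8  76.4] wh [745.9 172.3] a 89.0
[ 54. 182.] 3494 h 89.0 c [606.5 556.7] wh [127.3 354.4] a 79.5
[ 21. 102.] 77 h 89.8 c [772.7 625.5] wh [32.1 50.1] a 47.4
[170. 122.] 270 h 20.2 c [752.7 310.4] wh [58.  57.5] a 35.8
[554. 118.] 70 h 50.2 c [ 759.6 -584. ] wh [11.4  4. ] a 32.2
[327. 121.] 378 h 22.4 c [755.3 -62.2] wh [99.9 21.5] a 85.9
[408. 208.] 9690 h 37.2 c [ 549.8 -247.3] wh [221.4 248.3] a 4.3
[159. 179.] 395 h 46.2 c [611.4 328.5] wh [24.1 65.8] a 63.5
[211. 180.] 425 h 53.8 c [609.  204.2] wh [46.5 47.7] a 0.9
[268. 190.] 395 h 46.9 c [586.4  74.8] wh [77.6 24. ] a 84.3
[160. 241.] 459 h 53.7 c [466.1 318.8] wh [47.2 45.4] a 1.9
[209. 241.] 349 h 48.9 c [469.4 206.2] wh [40.2 39.2] a 79.4
[293. 234.] 57 h 34.2 c [485.4  14.1] wh [16. 16.] a 0.5
[273. 255.] 137 h 50.3 c [438.7  59.8] wh [26.7 27. ] a 0.8
[552. 276.] 160 h 89.6 c [ 404.2 -533.7] wh [88.8 13.7] a 17.1
[315. 268.] 143 h 49.9 c [410.1 -34.7] wh [27.7 28. ] a 26.9
[183. 306.] 122 h 17.4 c [316.4 271.9] wh [38.6 56.1] a 69.5
[198. 306.] 53 h 17.9 c [317.5 230.4] wh [32.9 19.3] a 65.6
[209. 316.] 54 h 17.3 c [299.1 205.9] wh [25.4 28.6] a 85.0
[182. 326.] 46 h 17.8 c [275.  265.7] wh [34.6 13.4] a 68.7
[204. 331.] 42 h 18.1 c [262.8 214.6] wh [16.7 29.9] a 66.3
bench -0.1344521487229892
[80.91433181 21.01933944 71.35524085] [[ 0.246 -0.969 -0.   ]
 [-0.917 -0.233  0.325]
 [-0.315 -0.08  -0.946]]
```

View pics/topz.png

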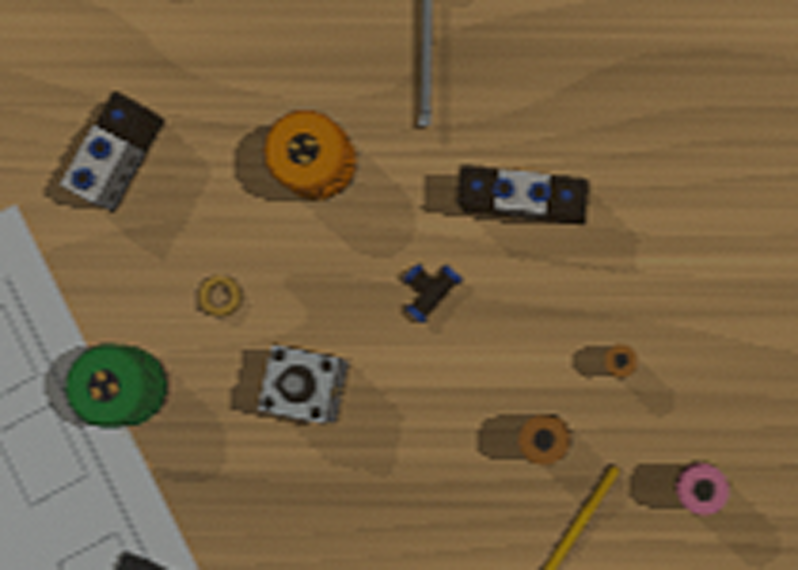

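View pics/topt.png

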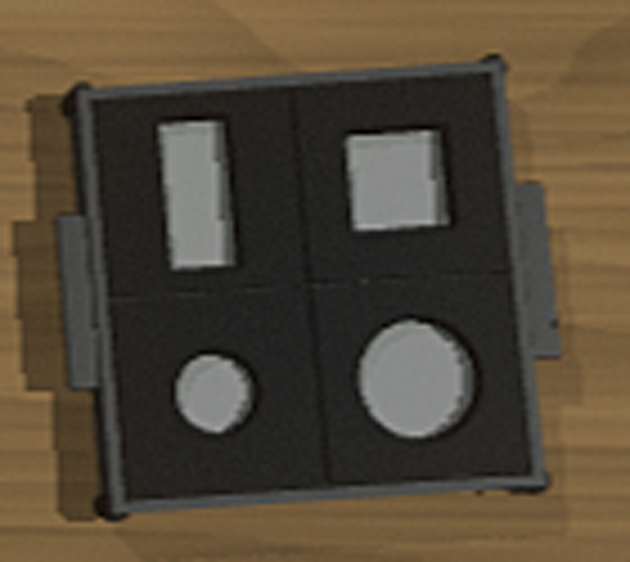

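```bash
cat > holes.py <<'E'
from h import *
d=np.load('pics/top0.npz'); im=d['im']; c=cam('top'); P=cloud(c,d['D']); z=P[:,:,2]
roi=np.zeros(z.shape,np.uint8); cv2.fillConvexPoly(roi,np.array([[364,169],[448,161],[459,253],[367,256]]),1)
g=im.max(2)
print('floor z',np.median(z[(roi>0)&(g>110)]),'foam z',np.median(z[(roi>0)&(g<50)]))
for nm,m in [('depth',((z<32)&(roi>0))),('pale',((g>95)&(roi>0)))]:
    m=m.astype(np.uint8)
    cs,_=cv2.findContours(m,cv2.RETR_EXTERNAL,cv2.CHAIN_APPROX_NONE)
    for k in cs:
        if cv2.contourArea(k)<60: continue
        zz=35 if nm=='depth' else 25
        pts=np.array([onplane(c,u,v,zz)[:2] for u,v in k[:,0,:]],np.float32)
        (x,y),wh,a=cv2.minAreaRect(pts); print(nm,np.round([x,y],1),np.round(wh,1),round(a,1), np.round(cv2.minEnclosingCircle(pts)[0],1))
E
python3 holes.py
python3 - <<'E'
import cv2
im=cv2.imread('pics/scene0.png')
cv2.imwrite('pics/scz.png',cv2.resize(im[140:345,80:430],None,fx=2.2,fy=2.2,interpolation=cv2.INTER_CUBIC))
E
```

```text
floor z 25.534659942899122 foam z 35.25205338753776
depth [ 494.5 -200.1] [39.6 37.2] 45.0 [ 494.8 -200.5]
depth [ 502.4 -302. ] [58.8 58.4] 12.7 [ 502.4 -304. ]
depth [ 602.9 -294.6] [51.2 51.5] 6.1 [ 602.6 -292.9]
depth [ 595.3 -192.2] [76.1 35.2] 1.9 [ 595.2 -193.3]
pale [ 494.3 -198.9] [33.5 37.2] 63.2 [ 493.7 -199.3]
pale [ 502.7 -300.7] [50.1 57.4] 89.0 [ 502.5 -301. ]
pale [ 604.  -292.6] [48.4 43. ] 3.9 [ 604.4 -293.6]
pale [ 595.9 -190.7] [74.5 28.4] 4.2 [ 595.7 -191.2]
```

View pics/scz.png

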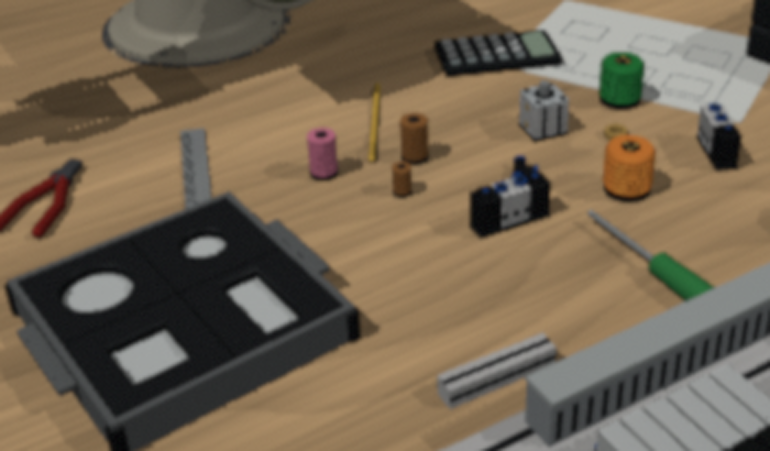

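```bash
cat > sc.py <<'E'
from h import *
d=np.load('pics/scene0.npz'); im=d['im']; c=cam('scene'); P=cloud(c,d['D']); z=P[:,:,2]
xy=P[:,:,:2]
print('foam/floor z', [round(float(np.median(z[(abs(xy[:,:,0]-a)<12)&(abs(xy[:,:,1]-b)<12)])),1) for a,b in [(495,-200),(503,-302),(604,-294),(596,-192),(549,-200)]])
for n,(a,b) in dict(filt=(495,-200),lamp=(503,-302),sq=(604,-294),val=(596,-192)).items():
    r=(abs(xy[:,:,0]-a)<46)&(abs(xy[:,:,1]-b)<46)
    m=((im.max(2)>95)&r).astype(np.uint8)
    k=max(cv2.findContours(m,0,cv2.CHAIN_APPROX_NONE)[0],key=cv2.contourArea)
    pts=np.array([onplane(c,u,v,25)[:2] for u,v in k[:,0,:]],np.float32)
    q,wh,an=cv2.minAreaRect(pts); print(n,np.round(q,1),np.round(wh,1),round(an,1))
for n,(a,b) in dict(amber=(609,204),filter=(438.7,59.8),cyl=(469,206),single=(611,328),green=(466,319),double=(586,75)).items():
    r=(np.hypot(xy[:,:,0]-a,xy[:,:,1]-b)<55)&(z>15)&(z<75)
    q=P[r]; h=np.percentile(q[:,2],92); t=q[q[:,2]>h-5][:,:2].astype(np.float32)
    q,wh,an=cv2.minAreaRect(t); print(n,'h',h.round(1),np.round(q,1),np.round(wh,1),round(an,1),len(t))
E
python3 sc.py
```

```text
foam/floor z [25.0, 24.6, 24.7, 24.5, 33.6]
filt [ 490.8 -197. ] [32.2 26.3] 55.6
lamp [ 498.7 -300. ] [50.5 52.2] 36.0
sq [ 599.3 -291.8] [42.5 45.9] 5.9
val [ 592.4 -190.6] [68.8 29.6] 4.0
amber h 51.9 [610.7 205.5] [46.8 49. ] 67.8 233
filter h 48.1 [437.1  61.3] [25.2 33.2] 57.3 80
cyl h 48.7 [470. 206.] [40.1 43.3] 76.7 138
single h 44.8 [611.7 328.8] [24.8 67.5] 60.8 149
green h 52.1 [467.4 320. ] [46.3 45.6] 60.0 157
double h 45.1 [586.7  74. ] [75.9 26.7] 85.1 225
```

```bash
cat >> h.py <<'E'
from scipy.spatial.transform import Rotation as Ro
def go(x,y,z,yang=None):
    s=ctrl.sense(); w=s['ee_rot']; R=Ro.from_quat([w[1],w[2],w[3],w[0]]).as_matrix()
    a=np.degrees(np.arctan2(R[1,1],R[0,1])); d=R.T@(np.array([x,y,z])-s['eef_pos'])
    print('t',round(s['time_s'],2),'pos',s['eef_pos'].round(1),'yang',a.round(1),'grip',round(s['grip_width'],3),'F',np.round(s['force'],1),'j',np.round(s['joints'],2))
    print('shift',d.round(1),'len',np.linalg.norm(d).round(0),'yaw', None if yang is None else round((a-yang+180)%360-180,1))
E
python3 -c "
from h import *
go(438,60,200,-90)"
```

```text
t 0.15 pos [ 129.8 -508.6  303.5] yang -75.7 grip 1.0 F [ 0.7 -0.6 -1. ] j [-1.54  0.31  1.5   0.    1.33 -0.22]
shift [ 439.2 -474.6  104. ] len 655.0 yaw 14.3
```

move_arm:
  series:
    - [[440, -475, 104], 14.3, 0.65]
    - [[440, -475, 104], 14.3, 0.65]
    - [[440, -475, 104], 14.3, 0.65]
    - [[440, -475, 104], 14.3, 0.65]
    - [[440, -475, 104], 14.3, 0.65]
    - [[440, -475, 104], 14.3, 0.65]
    - [[440, -475, 104], 14.3, 0.65]
    - [[440, -475, 104], 14.3, 0.65]
    - [[440, -475, 104], 14.3, 0.65]
    - [[440, -475, 104], 14.3, 0.65]
  force: 40

```text
time_s: 1.4
eef_pos: [424.9, 35.7, 204.5]
ee_rot: [0.0, 1.0, 0.0, 0.0]
force: [2.0, -1.5, -0.4]
grip_width: 0.651
```

```bash
python3 -c "
from h import *
go(438,60,200,-90)"
```

```text
t 1.4 pos [424.9  35.7 204.5] yang -90.0 grip 0.651 F [ 2.  -1.5 -0.4] j [-0.19  0.21  1.91 -0.    1.01  1.38]
shift [ 13.1 -24.3   4.5] len 28.0 yaw 0.0
```

move_arm:
  series:
    - [[13, -24, 4], 0, 0.65]
    - [[13, -24, 4], 0, 0.65]
    - [[13, -24, 4], 0, 0.65]

```text
time_s: 1.78
eef_pos: [436.9, 57.1, 200.8]
ee_rot: [0.0, 1.0, -0.0, -0.0]
force: [0.7, 0.3, 0.5]
grip_width: 0.65
```

```bash
cat > w.py <<'E'
from h import *
import sys
n=sys.argv[1]; go(438,60,200,-90)
c=cam('wrist'); im,D=ctrl.capture('wrist'); save(n,im); P=cloud(c,D); np.savez('pics/'+n,im=im,P=P)
z=P[:,:,2]; m=((z>20)&(z<95)&(D>0)).astype(np.uint8)
k,l,st,ce=cv2.connectedComponentsWithStats(m)
for i in range(1,k):
    if st[i,4]>200:
        q=P[l==i]; h=np.percentile(q[:,2],90); t=q[abs(q[:,2]-h)<4]
        (cx,cy),wh,a=cv2.minAreaRect(t[:,:2].astype(np.float32))
        print(ce[i].round(0),st[i,4],'h',h.round(1),'c',np.round([cx,cy],1),'wh',np.round(wh,1),'a',round(a,1))
E
python3 w.py w1
```

```text
t 1.77 pos [436.9  57.1 200.8] yang -90.0 grip 0.65 F [0.7 0.3 0.5] j [-0.14  0.25  1.88 -0.    1.01  1.43]
shift [ 1.1 -2.9  0.8] len 3.0 yaw -0.0
[271.   4.] 809 h 41.8 c [572.   54.6] wh [30.1  2.4] a 85.8
[555. 108.] 620 h 33.4 c [ 516.  -124.7] wh [45.6  5.8] a 5.4
[339. 149.] 735 h 34.4 c [485.1  16.5] wh [19.5 19.1] a 88.3
[ 60. 174.] 5188 h 49.2 c [469.  208.1] wh [40.8 39.9] a 78.7
[554. 200.] 671 h 31.2 c [ 446.3 -142.5] wh [39.   6.8] a 8.2
[274. 219.] 1755 h 50.1 c [437.5  61.7] wh [29.7 28.7] a 0.3
[402. 254.] 1927 h 50.1 c [409.4 -31.9] wh [29.5 29.4] a 72.7
```

View pics/w1.png

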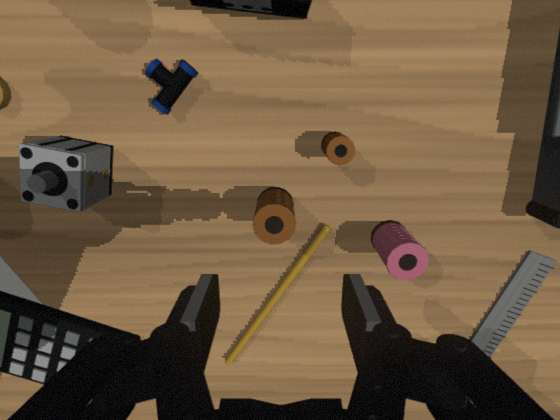

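```bash
python3 -c "
from h import *
go(437.8,61,87,-90)"
```

```text
t 1.82 pos [436.9  56.9 200.9] yang -90.0 grip 0.653 F [-0.1  0.3  0.2] j [-0.14  0.25  1.88 -0.    1.01  1.43]
shift [  0.9  -4.1 113.9] len 114.0 yaw -0.0
```

move_arm:
  series:
    - [[1, -4, 50], 0, 0.65]
    - [[1, -4, 90], 0, 0.65]
    - [[1, -4, 114], 0, 0.65]
    - [[1, -4, 114], 0, 0.65]
    - [[1, -4, 114], 0, 0.65]
    - [[1, -4, 114], 0, 0.2]
    - [[1, -4, 114], 0, 0.2]
    - [[1, -4, 114], 0, 0.2]
    - [[1, -4, 114], 0, 0.2]
  force: 40

```text
time_s: 2.95
eef_pos: [438.6, 61.5, 87.8]
ee_rot: [0.0, 1.0, 0.0, 0.001]
force: [-1.4, -0.9, 7.9]
grip_width: 0.335
```

```bash
python3 -c "
from h import *
go(494.8,-200.4,235,-90)"
```

```text
t 2.95 pos [438.6  61.5  87.8] yang -90.0 grip 0.335 F [-1.4 -0.9  7.9] j [-0.13  0.46  1.96 -0.    0.72  1.44]
shift [  56.3  262.  -147. ] len 306.0 yaw 0.0
```

move_arm:
  series:
    - [[0, 0, -60], 0, 0.2]
    - [[0, 0, -115], 0, 0.2]
    - [[20, 60, -145], 0, 0.2]
    - [[40, 120, -147], 0, 0.2]
    - [[50, 180, -147], 0, 0.2]
    - [[56, 240, -147], 0, 0.2]
    - [[56, 262, -147], 0, 0.2]
    - [[56, 262, -147], 0, 0.2]
    - [[56, 262, -147], 0, 0.2]

```text
time_s: 4.08
eef_pos: [494.1, -199.5, 234.0]
ee_rot: [-0.0, 1.0, 0.0, -0.0]
force: [0.1, -0.1, -1.2]
grip_width: 0.343
```

```bash
python3 w.py w2; python3 -c "
from h import *
go(494.8,-200.4,114,-90)"
```

```text
t 4.08 pos [ 494.1 -199.5  234. ] yang -90.0 grip 0.343 F [ 0.1 -0.1 -1.2] j [-0.6   0.39  1.57  0.    1.17  0.97]
shift [ -55.9 -259.5   34. ] len 268.0 yaw 0.0
[341. 126.] 80029 h 37.1 c [ 542.6 -246.1] wh [207.8 247.6] a 4.1
[ 23. 212.] 692 h 34.0 c [485.3  15.7] wh [19.7 20.2] a 6.1
[ 92. 296.] 1545 h 49.8 c [409.5 -33. ] wh [29.4 29.5] a 3.6
t 4.12 pos [ 494.2 -199.3  234. ] yang -89.9 grip 0.34 F [ 0.4  0.2 -0.6] j [-0.6   0.39  1.57  0.    1.17  0.97]
shift [  0.6   1.1 120. ] len 120.0 yaw 0.1
```

View pics/w2.png

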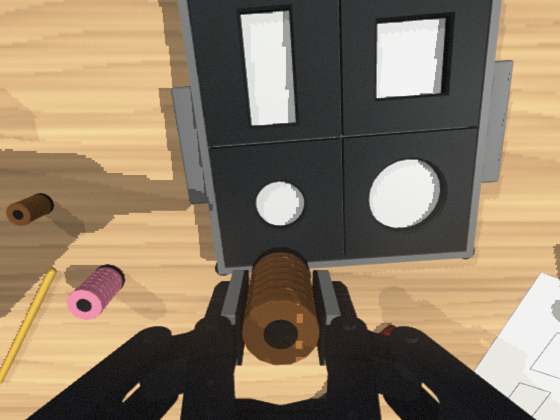

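```bash
cat > wh.py <<'E'
from h import *
import sys
d=np.load(f'pics/{sys.argv[1]}.npz'); P=d['P']; im=d['im']; z=P[:,:,2]
for nm,(a,b) in dict(filt=(495,-200),lamp=(503,-302),sq=(604,-294),val=(596,-192)).items():
    r=(abs(P[:,:,0]-a)<46)&(abs(P[:,:,1]-b)<46)
    m=(r&(z<32)&(z>10)); q=P[m][:,:2].astype(np.float32)
    if len(q)<50: continue
    c,wh,an=cv2.minAreaRect(q); print(nm,'floor z',np.median(z[m]).round(1),'foam',np.median(z[r&(z>32)&(z<40)]).round(1),np.round(c,1),np.round(wh,1),round(an,1))
q=P[(z>100)&(np.hypot(P[:,:,0]-494,P[:,:,1]+200)<40)&(im[:,:,0].astype(int)-im[:,:,2]>25)]
if len(q): print('held z',np.percentile(q[:,2],[1,99]).round(1),'top c',cv2.minAreaRect(q[q[:,2]>np.percentile(q[:,2],99)-4][:,:2].astype(np.float32)))
E
python3 wh.py w2
```

```text
filt floor z 26.4 foam 36.3 [ 511.6 -189.4] [81.8 39.1] 25.8
lamp floor z 26.5 foam 36.4 [ 514.  -297.5] [87.8 58.8] 16.7
sq floor z 26.5 foam 36.4 [ 603.8 -300.8] [53.6 65.8] 1.4
val floor z 26.4 foam 36.3 [ 595. -191.] [76.5 34.2] 4.4
held z [154.4 236.7] top c ((507.2970275878906, -199.12161254882812), (46.18966293334961, 9.434783935546875), 89.62162017822266)
```

```bash
python3 - <<'E'
import re
s=open('wh.py').read()
s=s.replace("q=P[m][:,:2].astype(np.float32)\n","k,l,st,ce=cv2.connectedComponentsWithStats(m.astype(np.uint8)); j=1+np.argmax(st[1:,4]); m=l==j; q=P[m][:,:2].astype(np.float32)\n",1)
s=s.replace("abs(P[:,:,0]-a)<46)&(abs(P[:,:,1]-b)<46","abs(P[:,:,0]-a)<43)&(abs(P[:,:,1]-b)<43")
open('wh.py','w').write(s)
E
python3 wh.py w2
```

```text
filt floor z 26.4 foam 36.3 [ 492.1 -198.7] [38.9 38.3] 52.5
lamp floor z 26.5 foam 36.4 [ 499.9 -301.8] [58.2 58.4] 87.6
sq floor z 26.5 foam 36.4 [ 602.8 -294. ] [50.3 49.2] 4.4
val floor z 26.4 foam 36.3 [ 595. -191.] [76.5 34.2] 4.4
held z [154.4 236.7] top c ((507.2970275878906, -199.12161254882812), (46.18966293334961, 9.434783935546875), 89.62162017822266)
```

move_arm:
  series:
    - [[0, 0, 50], 0, 0.2]
    - [[0, 0, 95], 0, 0.2]
    - [[0, 0, 112], 0, 0.2]
    - [[0, 0, 119], 0, 0.2]
    - [[0, 0, 120.5], 0, 0.2]
    - [[0, 0, 120.5], 0, 0.2]
    - [[0, 0, 120.5], 0, 0.2]

```text
time_s: 5.0
eef_pos: [494.5, -200.6, 114.1]
ee_rot: [0.0, 1.0, 0.0, 0.001]
force: [-0.6, 1.1, -0.5]
grip_width: 0.338
```

move_arm:
  series:
    - [[0, 0, 0.5], 0, 0.2]
    - [[0, 0, 0.5], 0, 0.65]
    - [[0, 0, 0.5], 0, 0.65]
    - [[0, 0, 0.5], 0, 0.65]
    - [[0, 0, -50], 0, 0.65]
    - [[0, 0, -110], 0, 0.65]
    - [[0, 0, -110], 0, 0.65]
    - [[0, 0, -110], 0, 0.65]

```text
time_s: 6.0
eef_pos: [494.0, -200.2, 222.8]
ee_rot: [-0.0, 1.0, 0.0, -0.0]
force: [0.2, -0.3, -1.0]
grip_width: 0.648
```

```bash
python3 w.py w3; python3 wh.py w3;  python3 -c "
from h import *
go(469.3,206.5,200,-101)"
```

```text
t 6.0 pos [ 494.  -200.2  222.8] yang -90.0 grip 0.648 F [ 0.2 -0.3 -1. ] j [-0.61  0.41  1.59 -0.    1.15  0.97]
shift [ -55.9 -260.2   22.9] len 267.0 yaw 0.0
[342. 130.] 86369 h 37.2 c [ 541.5 -246.2] wh [205.4 247.4] a 4.4
[ 14. 216.] 692 h 34.0 c [484.5  14.3] wh [16.4 20. ] a 75.5
[ 84. 303.] 1683 h 49.8 c [409.8 -32.9] wh [29.8 29.7] a 89.2
filt floor z 26.5 foam 36.3 [ 496.7 -198.4] [28.6 40. ] 5.9
lamp floor z 26.5 foam 36.3 [ 499.8 -302. ] [56.9 59.7] 54.8
sq floor z 26.5 foam 36.3 [ 602.8 -294.1] [50.3 49.2] 4.3
val floor z 26.4 foam 36.3 [ 595.  -190.9] [76.6 34.3] 4.5
held z [155.4 236. ] top c ((510.9205322265625, -199.8264923095703), (57.205142974853516, 1.57570219039917), 89.98869323730469)
t 6.05 pos [ 493.9 -200.1  222.1] yang -90.0 grip 0.648 F [ 0.9 -0.4 -0.4] j [-0.61  0.41  1.59 -0.    1.15  0.97]
shift [ -24.4 -406.6   22.7] len 408.0 yaw 11.0
```

View pics/w3.png

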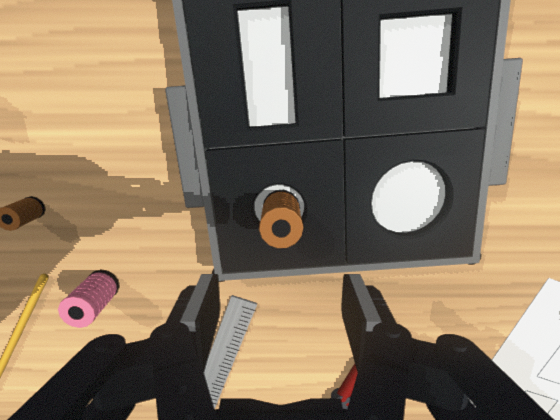

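```bash
python3 - <<'E'
from h import *
d=np.load('pics/w3.npz'); P=d['P']; z=P[:,:,2]
m=(z>60)&(z<90)&(np.hypot(P[:,:,0]-495,P[:,:,1]+200)<40); h=np.percentile(z[m],90); q=P[m&(abs(z-h)<4)]
print(h,cv2.minAreaRect(q[:,:2].astype(np.float32)))
go(469.4,206.8,200,-101)
E
```

```text
75.18985665558286 ((493.3560791015625, -199.99464416503906), (29.262714385986328, 29.129690170288086), 0.37394988536834717)
t 6.05 pos [ 493.9 -200.1  222.1] yang -90.0 grip 0.648 F [ 0.9 -0.4 -0.4] j [-0.61  0.41  1.59 -0.    1.15  0.97]
shift [ -24.3 -406.9   22.7] len 408.0 yaw 11.0
```

move_arm:
  series:
    - [[-24, -60, 22], 0, 0.78]
    - [[-24, -120, 22], 5, 0.78]
    - [[-24, -180, 22], 11, 0.78]
    - [[-24, -240, 22], 11, 0.78]
    - [[-24, -300, 22], 11, 0.78]
    - [[-24, -360, 22], 11, 0.78]
    - [[-24, -407, 22], 11, 0.78]
    - [[-24, -407, 22], 11, 0.78]
    - [[-24, -407, 22], 11, 0.78]
    - [[-24, -407, 22], 11, 0.78]

```text
time_s: 7.3
eef_pos: [470.2, 205.6, 200.9]
ee_rot: [0.0, 0.995, -0.097, -0.0]
force: [0.1, -0.4, 0.1]
grip_width: 0.778
```

```bash
python3 w.py w4;  python3 -c "
from h import *
go(469.4,206.8,87,-101)"
```

```text
t 7.3 pos [470.2 205.6 200.9] yang -101.1 grip 0.778 F [ 0.1 -0.4  0.1] j [ 0.18  0.39  1.67 -0.    1.08  1.95]
shift [ -3.7 149.1   0.9] len 149.0 yaw -11.1
[38. 49.] 6290 h 47.2 c [607.4 332.1] wh [24.2 57.8] a 63.0
[233.  21.] 3588 h 54.3 c [595.3 209.7] wh [48.2 22.5] a 79.1
[447.  12.] 3443 h 47.1 c [577.1  79.1] wh [77.5 11.4] a 78.9
[543. 145.] 942 h 34.3 c [484.9  18.8] wh [19.5 16.6] a 2.4
[277. 221.] 3630 h 49.1 c [469.  208.5] wh [39.6 39.9] a 78.6
[126. 252.] 4736 h 54.1 c [467.5 320.4] wh [47.9 46.1] a 70.8
t 7.35 pos [470.3 205.6 201. ] yang -101.1 grip 0.78 F [ 0.2 -0.1  0.3] j [ 0.18  0.39  1.67 -0.    1.08  1.95]
shift [ -1.  -1. 114.] len 114.0 yaw -0.1
```

View pics/w4.png

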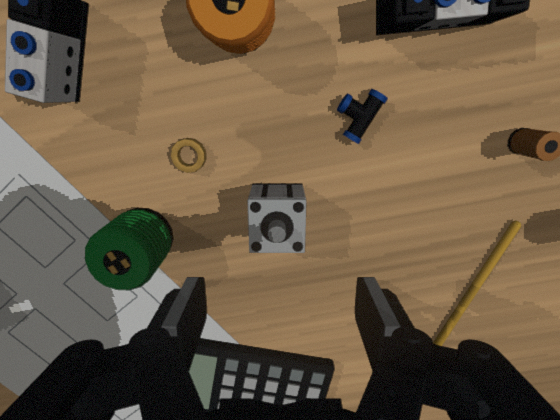

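move_arm:
  series:
    - [[-1, -1.5, 50], 0, 0.78]
    - [[-1, -1.5, 90], 0, 0.78]
    - [[-1, -1.5, 114], 0, 0.78]
    - [[-1, -1.5, 114], 0, 0.78]
    - [[-1, -1.5, 114], 0, 0.78]
    - [[-1, -1.5, 114], 0, 0.3]
    - [[-1, -1.5, 114], 0, 0.3]
    - [[-1, -1.5, 114], 0, 0.3]
    - [[-1, -1.5, 114], 0, 0.3]
  force: 50

```text
time_s: 8.48
eef_pos: [470.0, 208.3, 88.4]
ee_rot: [-0.0, 0.995, -0.096, 0.001]
force: [-0.4, -0.9, 7.1]
grip_width: 0.46
```

```bash
python3 -c "
from h import *
go(603.6,-294,250,-85.6)"
```

```text
t 8.47 pos [470.  208.3  88.4] yang -101.0 grip 0.46 F [-0.4 -0.9  7.1] j [ 0.19  0.57  1.75 -0.    0.82  1.95]
shift [ 227.1  467.6 -161.4] len 544.0 yaw -15.4
```

move_arm:
  series:
    - [[0, 0, -60], 0, 0.3]
    - [[0, 0, -120], 0, 0.3]
    - [[25, 50, -150], -4, 0.3]
    - [[50, 100, -161], -8, 0.3]
    - [[75, 153, -161], -12, 0.3]
    - [[100, 206, -161], -15.4, 0.3]
    - [[125, 257, -161], -15.4, 0.3]
    - [[150, 310, -161], -15.4, 0.3]
    - [[175, 360, -161], -15.4, 0.3]
    - [[200, 410, -161], -15.4, 0.3]

```text
time_s: 9.72
eef_pos: [587.7, -234.1, 248.3]
ee_rot: [-0.0, 0.999, 0.038, -0.0]
force: [2.0, -0.1, -0.9]
grip_width: 0.46
```

```bash
python3 -c "
from h import *
go(603.6,-294,230,-85.6)"
```

```text
t 9.72 pos [ 587.7 -234.1  248.3] yang -85.6 grip 0.46 F [ 2.  -0.1 -0.9] j [-0.56  0.59  1.22  0.    1.33  0.93]
shift [11.2 61.  18.3] len 65.0 yaw 0.0
```

move_arm:
  series:
    - [[6, 30, 9], 0, 0.3]
    - [[11, 61, 18], 0, 0.3]
    - [[11, 61, 18], 0, 0.3]
    - [[11, 61, 18], 0, 0.3]
    - [[11, 61, 18], 0, 0.3]

```text
time_s: 10.35
eef_pos: [603.4, -291.4, 230.9]
ee_rot: [0.0, 0.999, 0.039, 0.0]
force: [-0.9, 0.4, -1.5]
grip_width: 0.467
```

```bash
python3 w.py w5; python3 wh.py w5;  python3 -c "
from h import *
go(603.6,-294,114,-85.6)"
```

```text
t 10.35 pos [ 603.4 -291.4  230.9] yang -85.5 grip 0.467 F [-0.9  0.4 -1.5] j [-0.62  0.69  1.1   0.    1.35  0.87]
shift [-137.5 -363.2   30.7] len 390.0 yaw 4.5
[204. 213.] 44000 h 37.1 c [ 564.1 -244.7] wh [192.  247.2] a 4.3
[  9. 372.] 617 h 43.9 c [411.1 -45.5] wh [20.5  4.7] a 4.9
filt floor z 27.1 foam 36.2 [ 496.6 -197.9] [38.1 24.6] 85.2
t 10.4 pos [ 603.4 -291.5  230.9] yang -85.5 grip 0.463 F [ 1.4  0.2 -1.9] j [-0.62  0.69  1.1   0.    1.35  0.87]
shift [-1.000e-01  2.500e+00  1.169e+02] len 117.0 yaw 0.1Traceback (most recent call last):
  File "wh.py", line 6, in <module>
    m=(r&(z<32)&(z>10)); k,l,st,ce=cv2.connectedComponentsWithStats(m.astype(np.uint8)); j=1+np.argmax(st[1:,4]); m=l==j; q=P[m][:,:2].astype(np.float32)
                                                                                             ~~~~~~~~~^^^^^^^^^^
    return _wrapfunc(a, 'argmax', axis=axis, out=out, **kwds)
    return bound(*args, **kwds)
ValueError: attempt to get argmax of an empty sequence
```

View pics/w5.png

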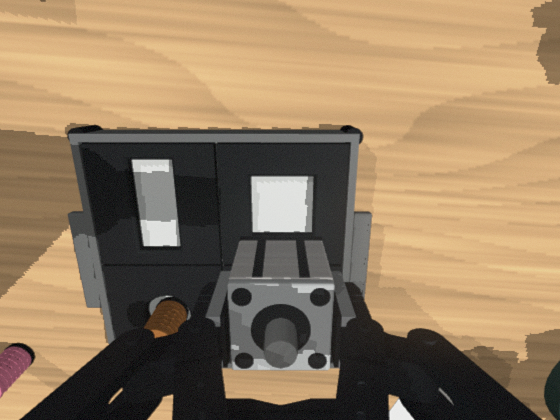

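move_arm:
  series:
    - [[0, 2.5, 50], 0, 0.3]
    - [[0, 2.5, 93], 0, 0.3]
    - [[0, 2.5, 110], 0, 0.3]
    - [[0, 2.5, 116], 0, 0.3]
    - [[0, 2.5, 117.5], 0, 0.3]
    - [[0, 2.5, 117.5], 0, 0.3]
    - [[0, 2.5, 117.5], 0, 0.3]

```text
time_s: 11.28
eef_pos: [603.8, -294.9, 113.8]
ee_rot: [0.0, 0.999, 0.039, 0.001]
force: [-0.1, -0.8, -1.6]
grip_width: 0.462
```

move_arm:
  series:
    - [[0, 0, 0.5], 0, 0.3]
    - [[0, 0, 0.5], 0, 0.75]
    - [[0, 0, 0.5], 0, 0.75]
    - [[0, 0, 0.5], 0, 0.75]
    - [[0, 0, -50], 0, 0.75]
    - [[0, 0, -110], 0, 0.75]
    - [[0, 0, -110], 0, 0.75]
    - [[0, 0, -110], 0, 0.75]

```text
time_s: 12.28
eef_pos: [603.3, -294.6, 221.9]
ee_rot: [-0.0, 0.999, 0.038, -0.0]
force: [-0.1, -0.3, -1.1]
grip_width: 0.749
```

```bash
python3 w.py w6;  python3 - <<'E'
from h import *
d=np.load('pics/w6.npz'); P=d['P']; z=P[:,:,2]
m=(z>60)&(z<82)&(np.hypot(P[:,:,0]-603,P[:,:,1]+294)<45); h=np.percentile(z[m],70); q=P[m&(abs(z-h)<3)]
print(h,cv2.minAreaRect(q[:,:2].astype(np.float32)))
go(610,205,205,-100)
E
```

```text
t 12.28 pos [ 603.3 -294.6  221.9] yang -85.6 grip 0.749 F [-0.1 -0.3 -1.1] j [-0.63  0.7   1.1   0.    1.34  0.87]
shift [-137.5 -366.3   22.4] len 392.0 yaw 4.4
[219. 239.] 62080 h 37.3 c [ 548.3 -245.9] wh [218.5 246.9] a 4.4
[  5. 376.] 290 h 34.3 c [409.3 -45.4] wh [18.1  4.5] a 1.3
72.7991622626184 ((602.7442016601562, -294.9517822265625), (39.9895133972168, 39.5872802734375), 4.11344575881958)
t 12.32 pos [ 603.1 -294.6  221.2] yang -85.6 grip 0.749 F [ 1.  -0.9 -0.1] j [-0.63  0.71  1.1   0.    1.34  0.87]
shift [  45.3 -497.5   16.9] len 500.0 yaw 14.4
```

View pics/w6.png

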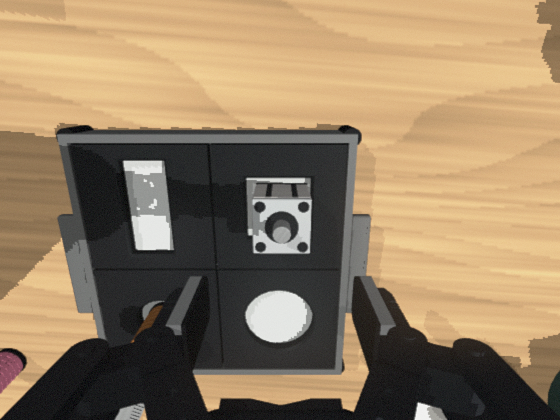

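move_arm:
  series:
    - [[5, -55, 15], 0, 0.85]
    - [[10, -115, 15], 0, 0.85]
    - [[15, -175, 15], 0, 0.85]
    - [[20, -235, 15], 0, 0.85]
    - [[27, -295, 15], 0, 0.85]
    - [[32, -355, 15], 0, 0.85]
    - [[38, -415, 15], 0, 0.85]
    - [[44, -470, 15], 0, 0.85]
    - [[45, -497, 15], 0, 0.85]
    - [[45, -497, 15], 0, 0.85]

```text
time_s: 13.58
eef_pos: [609.3, 205.8, 206.0]
ee_rot: [0.0, 0.999, 0.04, -0.001]
force: [-0.0, -0.9, 0.7]
grip_width: 0.849
```

```bash
python3 w.py w7;  python3 -c "
from h import *
go(610,205,87,-86)"
```

```text
t 13.57 pos [609.3 205.8 206. ] yang -85.4 grip 0.849 F [-0.  -0.9  0.7] j [0.14 0.66 1.23 0.   1.26 1.63]
shift [-182.4  131.7    6.5] len 225.0 yaw 4.6
[398.  25.] 1659 h 26.6 c [740.6 139.8] wh [18.8 31.5] a 88.3
[109. 198.] 4026 h 47.4 c [611.3 330.6] wh [23.6 65. ] a 63.0
[278. 217.] 4240 h 54.3 c [609.  207.4] wh [47.5 47.5] a 43.0
[445. 255.] 4214 h 47.7 c [586.3  77.8] wh [76.8 23.3] a 83.8
[120. 337.] 207 h 40.6 c [485.7 336.7] wh [ 2.  14.5] a 34.4
t 13.62 pos [609.7 204.4 206.3] yang -85.5 grip 0.853 F [-0.3 -0.7  0.1] j [ 0.14  0.65  1.23 -0.    1.26  1.63]
shift [  0.7  -0.6 119.3] len 119.0 yaw 0.5
```

View pics/w7.png

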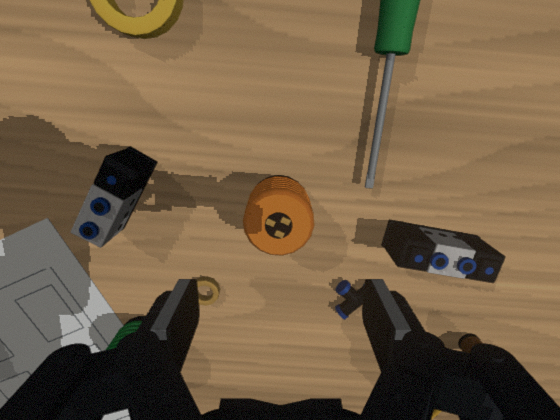

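move_arm:
  series:
    - [[0, -1.3, 50], 0, 0.85]
    - [[0, -1.3, 92], 0, 0.85]
    - [[0, -1.3, 119], 0, 0.85]
    - [[0, -1.3, 119], 0, 0.85]
    - [[0, -1.3, 119], 0, 0.85]
    - [[0, -1.3, 119], 0, 0.4]
    - [[0, -1.3, 119], 0, 0.4]
    - [[0, -1.3, 119], 0, 0.4]
    - [[0, -1.3, 119], 0, 0.4]
  force: 50

```text
time_s: 14.75
eef_pos: [610.7, 205.5, 90.4]
ee_rot: [-0.0, 0.999, 0.039, 0.001]
force: [-0.4, -0.1, 6.4]
grip_width: 0.572
```

```bash
python3 -c "
from h import *
go(502,-301.5,240,-90)"
```

```text
t 14.75 pos [610.7 205.5  90.4] yang -85.6 grip 0.572 F [-0.4 -0.1  6.4] j [ 0.14  0.79  1.32 -0.    1.03  1.64]
shift [-147.   497.1 -150. ] len 540.0 yaw 4.4
```

move_arm:
  series:
    - [[0, 0, -60], 0, 0.4]
    - [[0, 0, -120], 0, 0.4]
    - [[-17, 57, -145], 0, 0.4]
    - [[-34, 115, -150], 0, 0.4]
    - [[-50, 170, -150], 0, 0.4]
    - [[-67, 227, -150], 0, 0.4]
    - [[-84, 283, -150], 0, 0.4]
    - [[-100, 340, -150], 0, 0.4]
    - [[-117, 395, -150], 0, 0.4]
    - [[-133, 450, -150], 0, 0.4]

```text
time_s: 16.0
eef_pos: [511.3, -255.1, 239.3]
ee_rot: [0.0, 0.999, 0.038, 0.0]
force: [0.9, -0.0, -1.1]
grip_width: 0.572
```

```bash
python3 -c "
from h import *
go(502,-301.5,230,-85.6)"
```

```text
t 16.0 pos [ 511.3 -255.1  239.3] yang -85.6 grip 0.572 F [ 0.9 -0.  -1.1] j [-0.67  0.47  1.45  0.    1.23  0.83]
shift [-12.8  45.5   9.3] len 48.0 yaw 0.0
```

move_arm:
  series:
    - [[-13, 45, 9], 0, 0.4]
    - [[-13, 45, 9], 0, 0.4]
    - [[-13, 45, 9], 0, 0.4]
    - [[-13, 45, 9], 0, 0.4]

```text
time_s: 16.5
eef_pos: [502.9, -298.2, 230.2]
ee_rot: [0.0, 0.999, 0.039, 0.0]
force: [0.1, -0.3, -0.5]
grip_width: 0.572
```

```bash
python3 w.py w8;  python3 - <<'E'
from h import *
d=np.load('pics/w8.npz'); P=d['P']; z=P[:,:,2]; im=d['im'].astype(int)
m=(z>120)&(im[:,:,0]-im[:,:,2]>60); q=P[m]; print('held',np.percentile(q[:,2],[2,98]),q[q[:,2]>np.percentile(q[:,2],98)-5].min(0),q[q[:,2]>np.percentile(q[:,2],98)-5].max(0))
go(502,-301.5,114,-85.6)
E
```

```text
t 16.5 pos [ 502.9 -298.2  230.2] yang -85.5 grip 0.572 F [ 0.1 -0.3 -0.5] j [-0.74  0.51  1.41  0.    1.22  0.76]
shift [ -36.7 -362.2   30.1] len 365.0 yaw 4.5
[212. 126.] 80665 h 37.7 c [ 541.  -246.6] wh [203.8 246.5] a 4.6
held [153.5343126  301.53795133] [ 586.17358004 -291.28152659  301.53795133] [ 586.17358004 -291.28152659  301.53795133]
t 16.55 pos [ 503.  -298.3  230.2] yang -85.5 grip 0.574 F [ 0.1  0.5 -1.1] j [-0.74  0.51  1.41  0.    1.22  0.76]
shift [ -1.2   3.1 116.2] len 116.0 yaw 0.1
```

View pics/w8.png

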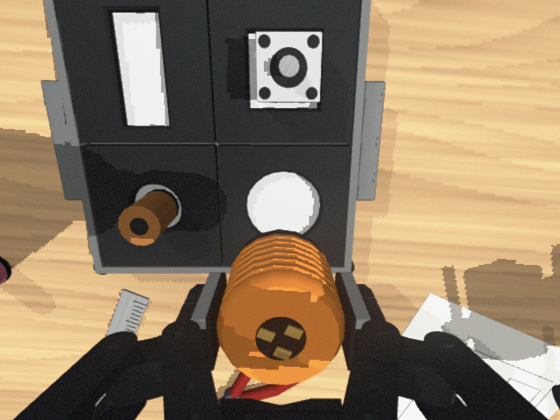

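move_arm:
  series:
    - [[-0.3, 3.7, 50], 0, 0.4]
    - [[-0.3, 3.7, 92], 0, 0.4]
    - [[-0.3, 3.7, 108], 0, 0.4]
    - [[-0.3, 3.7, 113], 0, 0.4]
    - [[-0.3, 3.7, 115], 0, 0.4]
    - [[-0.3, 3.7, 115], 0, 0.4]
    - [[-0.3, 3.7, 115], 0, 0.4]

```text
time_s: 17.42
eef_pos: [502.8, -303.2, 115.6]
ee_rot: [0.0, 0.999, 0.038, 0.0]
force: [0.9, 0.6, -1.0]
grip_width: 0.573
```

Not touching yet. I lower it a little more before releasing.

move_arm:
  series:
    - [[0, -1, 1.5], 0, 0.4]
    - [[0, -1, 1.5], 0, 0.4]

```text
time_s: 17.68
eef_pos: [502.8, -303.0, 115.4]
ee_rot: [0.002, 0.999, 0.039, 0.001]
force: [-4.5, -0.8, 11.9]
grip_width: 0.568
```

move_arm:
  series:
    - [[0, 0, -1], 0, 0.4]
    - [[0, 0, -1], 0, 0.85]
    - [[0, 0, -1], 0, 0.85]
    - [[0, 0, -1], 0, 0.85]
    - [[0, 0, -50], 0, 0.85]
    - [[0, 0, -110], 0, 0.85]
    - [[0, 0, -110], 0, 0.85]
    - [[0, 0, -110], 0, 0.85]

```text
time_s: 18.68
eef_pos: [502.2, -301.7, 222.5]
ee_rot: [-0.0, 0.999, 0.039, -0.0]
force: [-1.1, 0.6, -0.1]
grip_width: 0.85
```

```bash
python3 w.py w9;  python3 - <<'E'
from h import *
d=np.load('pics/w9.npz'); P=d['P']; z=P[:,:,2]
m=(z>60)&(z<95)&(np.hypot(P[:,:,0]-502,P[:,:,1]+302)<45); h=np.percentile(z[m],80); q=P[m&(abs(z-h)<4)]
print(h,cv2.minAreaRect(q[:,:2].astype(np.float32)))
go(611,329,210,-116.8)
E
```

```text
t 18.68 pos [ 502.2 -301.7  222.5] yang -85.6 grip 0.85 F [-1.1  0.6 -0.1] j [-0.74  0.52  1.42  0.    1.21  0.75]
shift [ -36.2 -365.6   22.9] len 368.0 yaw 4.4
[209. 133.] 87421 h 72.2 c [ 546.1 -252.7] wh [145.7 142.6] a 4.4
78.90900549027755 ((501.1399841308594, -302.56243896484375), (47.64337921142578, 47.98685836791992), 28.391326904296875)
t 18.73 pos [ 502.1 -301.7  221.9] yang -85.6 grip 0.848 F [ 1.   0.1 -0.5] j [-0.74  0.52  1.42  0.    1.21  0.75]
shift [ 157.1 -620.4   12.8] len 640.0 yaw 31.2
```

View pics/w9.png

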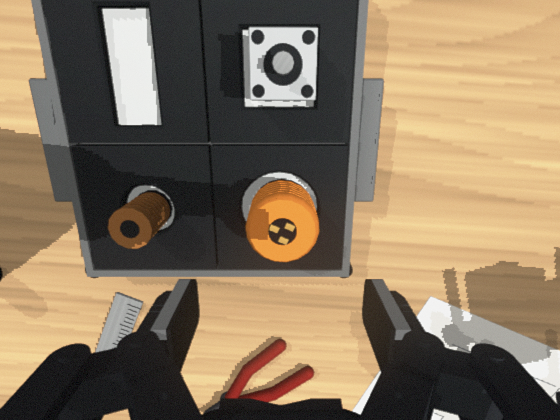

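move_arm:
  series:
    - [[15, -60, 10], 4, 0.65]
    - [[30, -120, 10], 8, 0.65]
    - [[45, -180, 10], 12, 0.65]
    - [[61, -240, 10], 16, 0.65]
    - [[76, -300, 10], 20, 0.65]
    - [[92, -360, 10], 24, 0.65]
    - [[107, -420, 10], 28, 0.65]
    - [[122, -480, 10], 31.2, 0.65]
    - [[137, -540, 10], 31.2, 0.65]
    - [[152, -600, 10], 31.2, 0.65]

```text
time_s: 19.98
eef_pos: [607.6, 309.8, 211.5]
ee_rot: [0.001, 0.973, -0.232, -0.001]
force: [0.1, -0.1, -0.3]
grip_width: 0.653
```

```bash
python3 -c "
from h import *
go(611.4,329.2,205,-117)"
```

```text
t 19.98 pos [607.6 309.8 211.5] yang -116.8 grip 0.653 F [ 0.1 -0.1 -0.3] j [ 0.3   0.74  1.07 -0.    1.34  2.34]
shift [ -5.3 -19.    6.4] len 21.0 yaw 0.2
```

move_arm:
  series:
    - [[-5.3, -19, 6], 0.2, 0.65]
    - [[-5.3, -19, 6], 0.2, 0.65]
    - [[-5.3, -19, 6], 0.2, 0.65]

```text
time_s: 20.35
eef_pos: [611.7, 326.1, 206.6]
ee_rot: [0.0, 0.972, -0.234, -0.001]
force: [-0.6, -0.2, 0.3]
grip_width: 0.649
```

```bash
python3 w.py w10;  python3 -c "
from h import *
go(611.4,329.5,86,-117)"
```

```text
t 20.35 pos [611.7 326.1 206.6] yang -117.0 grip 0.649 F [-0.6 -0.2  0.3] j [ 0.32  0.77  1.03 -0.    1.35  2.36]
shift [-33.7 316.    7. ] len 318.0 yaw -27.0
[275. 217.] 3086 h 47.6 c [611.4 331.2] wh [22.8 63.7] a 63.4
[ 28. 347.] 6581 h 85.6 c [598.8 544.2] wh [27.   6.5] a 13.1
[344. 359.] 1038 h 53.6 c [472.9 336.7] wh [16.1 37.9] a 77.0
[144. 411.] 447 h 42.9 c [502.9 525.3] wh [15.3  6.1] a 10.8
t 20.4 pos [611.8 326.  207.1] yang -117.1 grip 0.649 F [ 0.4  0.1 -0.2] j [ 0.32  0.77  1.03 -0.    1.35  2.36]
shift [ -1.9  -3.  121.1] len 121.0 yaw -0.1
```

View pics/w10.png

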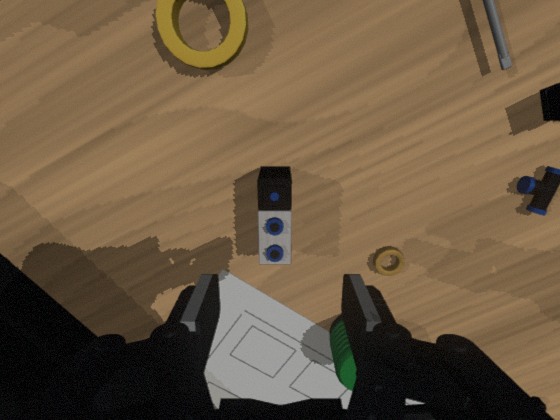

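move_arm:
  series:
    - [[-2, -3, 50], 0, 0.65]
    - [[-2, -3, 94], 0, 0.65]
    - [[-2, -3, 121], 0, 0.65]
    - [[-2, -3, 121], 0, 0.65]
    - [[-2, -3, 121], 0, 0.65]
    - [[-2, -3, 121], 0, 0.1]
    - [[-2, -3, 121], 0, 0.1]
    - [[-2, -3, 121], 0, 0.1]
    - [[-2, -3, 121], 0, 0.1]
  force: 50

```text
time_s: 21.52
eef_pos: [611.7, 330.9, 87.6]
ee_rot: [-0.0, 0.972, -0.233, 0.001]
force: [-1.3, -1.1, 6.4]
grip_width: 0.274
```

```bash
python3 -c "
from h import *
go(595.6,-191.6,240,-85.6)"
```

```text
t 21.52 pos [611.7 330.9  87.6] yang -117.0 grip 0.274 F [-1.3 -1.1  6.4] j [ 0.33  0.9   1.12 -0.    1.13  2.37]
shift [ 223.   472.8 -152.6] len 545.0 yaw -31.4
```

move_arm:
  series:
    - [[0, 0, -60], 0, 0.1]
    - [[0, 0, -120], 0, 0.1]
    - [[24, 50, -145], -5, 0.1]
    - [[48, 102, -152], -10, 0.1]
    - [[72, 154, -152], -16, 0.1]
    - [[97, 206, -152], -21, 0.1]
    - [[121, 257, -152], -26, 0.1]
    - [[146, 309, -152], -31.4, 0.1]
    - [[170, 360, -152], -31.4, 0.1]
    - [[194, 412, -152], -31.4, 0.1]

```text
time_s: 22.78
eef_pos: [596.8, -126.0, 238.3]
ee_rot: [-0.0, 0.999, 0.039, -0.0]
force: [1.6, 0.7, -1.4]
grip_width: 0.272
```

```bash
python3 -c "
from h import *
go(595.6,-191.6,230,-85.6)"
```

```text
t 22.77 pos [ 596.8 -126.   238.3] yang -85.6 grip 0.272 F [ 1.6  0.7 -1.4] j [-0.4   0.55  1.32  0.    1.27  1.09]
shift [-6.2 65.3  8.3] len 66.0 yaw 0.0
```

move_arm:
  series:
    - [[-6, 40, 8], 0, 0.1]
    - [[-6, 65, 8], 0, 0.1]
    - [[-6, 65, 8], 0, 0.1]
    - [[-6, 65, 8], 0, 0.1]
    - [[-6, 65, 8], 0, 0.1]

```text
time_s: 23.4
eef_pos: [596.5, -188.3, 230.5]
ee_rot: [-0.0, 0.999, 0.039, 0.0]
force: [0.4, -0.4, -1.9]
grip_width: 0.273
```

```bash
python3 w.py w11;  python3 - <<'E'
from h import *
d=np.load('pics/w11.npz'); P=d['P']; z=P[:,:,2]; im=d['im'].astype(int)
m=(z>150)&(z<200)&(np.hypot(P[:,:,0]-596,P[:,:,1]+192)<60)
m[:,:225]=0;m[:,340:]=0
q=P[m]; h=np.percentile(q[:,2],80); t=q[abs(q[:,2]-h)<5]
print('held top z',h, cv2.minAreaRect(t[:,:2].astype(np.float32)))
go(595.6,-191.6,114,-85.6)
E
```

```text
t 23.4 pos [ 596.5 -188.3  230.5] yang -85.5 grip 0.273 F [ 0.4 -0.4 -1.9] j [-0.49  0.59  1.27  0.    1.28  1.  ]
shift [-138.5 -260.    30.5] len 296.0 yaw 4.5
[362. 219.] 45490 h 62.3 c [ 562.4 -297.5] wh [122.1  44.6] a 2.0
[  4. 197.] 286 h 30.0 c [582.4  37.9] wh [ 3.2 23.1] a 85.2
[ 47. 303.] 583 h 33.9 c [485.6  16.1] wh [19.3 19.4] a 38.3
held top z 190.2791475434478 ((595.87255859375, -188.6748504638672), (66.59336853027344, 44.002323150634766), 4.410192012786865)
t 23.45 pos [ 596.4 -188.4  230.5] yang -85.5 grip 0.272 F [ 0.9  0.1 -1.1] j [-0.49  0.59  1.27  0.    1.28  1.  ]
shift [ -1.1   3.1 116.5] len 117.0 yaw 0.1
```

View pics/w11.png

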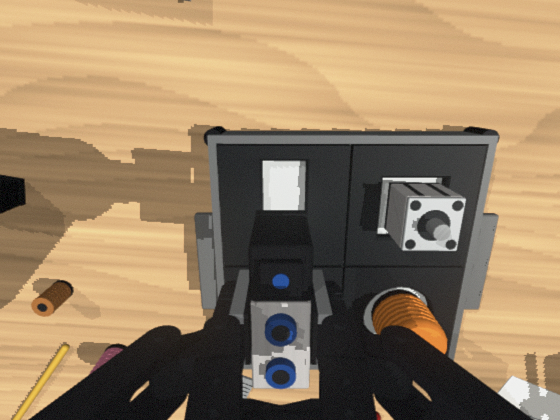

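move_arm:
  series:
    - [[-0.8, 3, 50], 0, 0.1]
    - [[-0.8, 3, 92], 0, 0.1]
    - [[-0.8, 3, 108], 0, 0.1]
    - [[-0.8, 3, 115], 0, 0.1]
    - [[-0.8, 3, 118], 0, 0.1]
    - [[-0.8, 3, 118], 0, 0.1]
    - [[-0.8, 3, 118], 0, 0.1]

```text
time_s: 24.32
eef_pos: [595.9, -192.8, 113.2]
ee_rot: [0.0, 0.999, 0.039, 0.001]
force: [0.7, -0.2, -2.0]
grip_width: 0.265
```

move_arm:
  series:
    - [[0, -0.5, 1], 0, 0.1]
    - [[0, -0.5, 1], 0, 0.65]
    - [[0, -0.5, 1], 0, 0.65]
    - [[0, -0.5, 0], 0, 0.65]
    - [[0, -0.5, -50], 0, 0.65]
    - [[0, -0.5, -110], 0, 0.65]
    - [[0, -0.5, -160], 0, 0.65]
    - [[0, -0.5, -160], 0, 0.65]
    - [[0, -0.5, -160], 0, 0.65]

```text
time_s: 25.45
eef_pos: [595.3, -192.0, 271.4]
ee_rot: [-0.0, 0.999, 0.038, -0.001]
force: [-0.6, 0.0, -0.4]
grip_width: 0.65
```

```bash
python3 w.py w12;  python3 - <<'E'
from h import *
d=np.load('pics/w12.npz'); P=d['P']; z=P[:,:,2]
m=(z>55)&(z<82)&(np.hypot(P[:,:,0]-596,P[:,:,1]+192)<48); h=np.percentile(z[m],80); q=P[m&(abs(z-h)<5)]
print(h,cv2.minAreaRect(q[:,:2].astype(np.float32)))
go(420,-100,300,-85.6)
E
```

```text
t 25.45 pos [ 595.3 -192.   271.4] yang -85.6 grip 0.65 F [-0.6  0.  -0.4] j [-0.5   0.56  1.21  0.    1.37  0.99]
shift [-137.4 -263.3   71.7] len 306.0 yaw 4.4
[332. 224.] 48515 h 71.1 c [ 556.1 -253. ] wh [150.2 141.4] a 2.9
[ 17. 184.] 1165 h 47.0 c [583.3  46.5] wh [18.2 23.1] a 81.6
[ 69. 279.] 443 h 33.9 c [485.5  15.7] wh [19.8 19.4] a 80.7
72.05830674177217 ((595.4373168945312, -192.61741638183594), (65.30477905273438, 23.820947647094727), 5.000953197479248)
t 25.5 pos [ 595.2 -192.   270.7] yang -85.6 grip 0.647 F [-0.5  0.5 -1.2] j [-0.5   0.56  1.21 -0.    1.37  0.99]
shift [-167.7 -105.2  -28.7] len 200.0 yaw 0.0
```

View pics/w12.png

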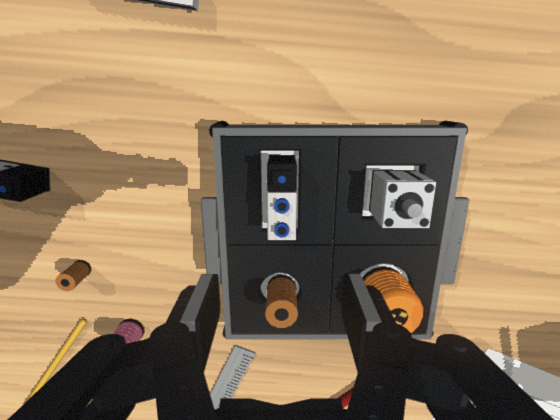

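move_arm:
  series:
    - [[-60, -20, -30], 0, 0.65]
    - [[-110, -50, -40], 0, 0.65]
    - [[-150, -90, -40], 0, 0.65]
    - [[-190, -130, -40], 0, 0.65]
    - [[-220, -160, -40], 0, 0.65]
    - [[-240, -190, -40], 0, 0.65]
    - [[-240, -190, -40], 0, 0.65]
    - [[-240, -190, -40], 0, 0.65]

```text
time_s: 26.5
eef_pos: [341.9, -21.4, 311.8]
ee_rot: [-0.0, 0.999, 0.038, -0.0]
force: [0.1, 0.1, -0.3]
grip_width: 0.647
```

```bash
python3 - <<'E'
from h import *
go(300,0,300)
for n in ['top','scene']:
    c=cam(n); im,D=ctrl.capture(n); save(n+'9',im); P=cloud(c,D); z=P[:,:,2]
    for nm,(a,b,hh) in dict(amber=(502,-302,77),filt=(494,-200,73),cyl=(603,-294,71),single=(595.5,-192,69),green=(466,319,52),double=(586,75,44)).items():
        m=(np.hypot(P[:,:,0]-a,P[:,:,1]-b)<48)&(abs(z-hh)<7); q=P[m]
        if len(q)>20: h=np.percentile(q[:,2],60); t=q[abs(q[:,2]-h)<5]; r=cv2.minAreaRect(t[:,:2].astype(np.float32)); print(n,nm,'h',h.round(1),np.round(r[0],1),np.round(r[1],1),round(r[2],1))
E
```

```text
t 26.5 pos [341.9 -21.4 311.8] yang -85.6 grip 0.647 F [ 0.1  0.1 -0.3] j [-0.41 -0.12  1.95 -0.    1.3   1.08]
shift [-40.1 -24.6  11.9] len 49.0 yaw None
top amber h 77.7 [ 501.  -304.1] [48.2 47.6] 52.9
top filt h 73.6 [ 494.2 -203.1] [26.1 29.4] 1.1
top cyl h 71.9 [ 603.4 -296.5] [40.3 40.2] 4.2
top single h 68.6 [ 595.7 -194.6] [65.3 24.5] 4.2
top green h 52.1 [466.  318.2] [47.2 47.3] 0.2
top double h 44.0 [586.5  74.8] [77.7 24.2] 84.0
scene amber h 76.7 [ 503.  -303.7] [48.5 47.3] 39.5
scene filt h 72.4 [ 493.5 -201. ] [28.3 30.5] 47.2
scene cyl h 70.8 [ 603.9 -295.7] [42.9 40.5] 6.2
scene single h 67.4 [ 595.4 -193.4] [68.7 25.6] 4.3
scene green h 51.1 [468.7 319.2] [46.9 44.5] 45.8
scene double h 42.7 [586.6  74.8] [78.4 26.8] 83.1
```

View pics/top9.png

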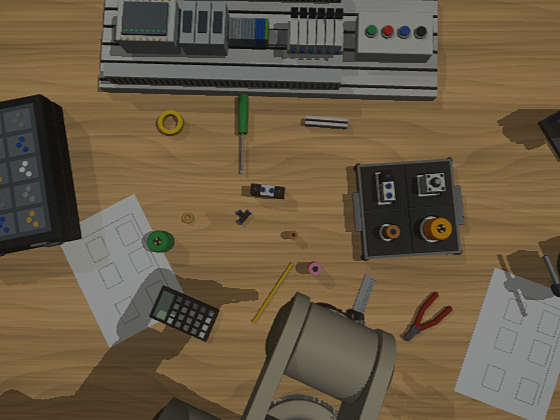

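View pics/scene9.png

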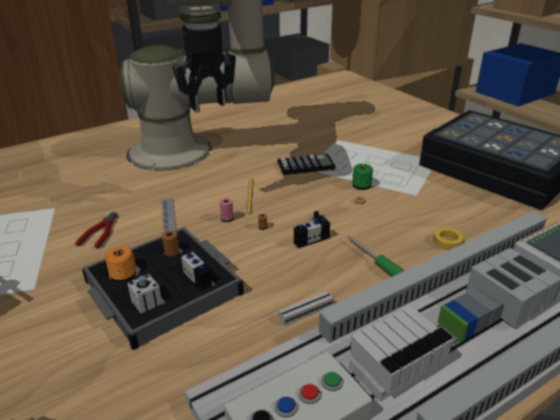

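All four parts stand in the tray at (388,188), (432,184), (391,232) and (437,228) in the top view. They are within about 3 mm of their hole centres, at full-depth heights. Green and the two-coil valve are unmoved and the arm is clear, so I hand in the job.

```bash
python3 -c "
from rig import ctrl
print(ctrl.finish_job())"
```

```text
the job is handed in; nothing more can be done
None
```

I packed the filter, the compact cylinder, the amber lamp and the single-coil valve upright into their own cut-outs, released them and backed the arm clear. I handed the job in at about 26.6 s, and no verdict was reported.

- **Depth:** In the last top and scene views, the part tops stand at about 77, 73, 71 and 68 mm for lamp, filter, cylinder and valve. Parts fully down would stand at 77, 73, 71 and 67 mm.
- **Position:** All four centres are within about 3 mm of the measured hole centres.
- **Left alone:** The green lamp and the two-coil valve read within 2 mm of where they started. The pink and the small brown look-alikes were not touched.
- **Disagreements:** The cameras disagreed by 1–3 mm. The wrist camera read heights about 1.4 mm high and y about 1.5 mm off. The final top view reads y of the packed parts up to 3 mm further out than the wrist camera did. All of this is inside the 10 mm tolerance.
- **Force:** The lamp was lowered until it touched the floor of its cut-out, which showed a push of about 12 N. No check failed.

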